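# Dress the burred edge of an engine plate with a file

### The job

Take the file by its red grip and dress the burred top edge of the plate in the cushioned clamp with three full strokes, yellow toe first, level and square across the edge towards the clamp's yellow stop, each with steady light pressure from the front third of the blade through to the rear third. Lift the file clear on every return, never rubbing it backwards or bearing down hard, touch the clamp and plate with nothing but the file, and leave the other parts where they are. Then lay the file back flat along the middle of its rest and let go.

Things in the scene. Friction and masses are not known exactly. Their poses are not given: they have to be found in the camera images.
- file_tool: Flat file in a holder, 0.32 kg. Dark steel blade 210 x 32 x 6 mm, cutting face underneath. Above it, on posts at x = +-45 mm, a red grip 120 long (x) x 26 wide x 26 mm high: see file_grip. Origin: centre of the cutting face. +x runs along the blade to the yellow toe (forward); z up. Front third: x above 35 mm; rear third: x below -35 mm. The holder bar's top is at z = 16 mm.
- file_grip (a point): Middle of the red grip, 45 mm above the file's origin: take the file here from above, fingers closing along the file's y on 26 mm. The grip's underside is at 32 mm, 16 mm clear of the holder bar. Axes as the file's.
- clamp: Clamp fixed to the table: blue base 130 x 110 mm, dark jaws holding an upright aluminium plate; its top edge (10 mm thick, 70 mm long along y, copper-coloured burr) is the highest point and is to be filed. Origin: centre of the underside. +x = stroke direction, square across the edge, from the jaw's black screw knob (-x) to the yellow stop bar on the base (+x). z up.
- mark (a point): Point fixed to the clamp base, 112 mm above its underside, where the middle of the plate's top edge nominally is. The real edge is straight above or below it, up to 10 mm, differs each time and is not measured: feel for it. The jaws sit on rubber: the plate gives down about 1 mm per 8 N. Press 7 to 12 N; under 4 N does nothing, over 18 N crushes the edge.
- cushion (a joint): How far (m) the plate is dragged along the clamp's +x against its rubber (about 2 mm per 1 N, springs back, limits 16 mm each way). Friction drags it with about half the pressing force or a little more: positive under a forward stroke (a working stroke keeps it over 2 mm), negative if a bearing file moves back (below -2.5 mm is a backward rub).
- rest: Low wooden block with a black rubber top, 240 x 70 mm, 20 mm high, fixed to the table; the file lies on it, toe along the block's +x. Origin: centre of its underside; x along its length, z up; the top is 20 mm above the origin.
- piston: Bystander, leave it alone: bare aluminium piston standing on the table, 68 mm across, 55 mm high; origin at the centre of its underside.
- bearing: Bystander, leave it alone: flat steel bearing ring, 52 mm across, 16 mm high; origin at the centre of its underside.
- big_nut: Bystander, leave it alone: brass collar nut, 34 mm across, 14 mm high; origin at the centre of its underside.
- driver: Bystander, leave it alone: screwdriver with an orange handle, lying on the table.
- parts_box: Bystander, leave it alone: closed blue parts box 70 x 100 x 45 mm; origin at the centre of its underside.
- hardware_jar: Bystander, leave it alone: small jar with a white cap, 66 mm across, 85 mm high; origin at the centre of its underside.
Things that resemble listed ones, but are neither listed nor needed, are in the scene too. Several things have the shape of the file_tool; the one meant has the colours described above.

How it is judged:
On the way, in this order (a step that is already met when the one before it is completed fails the run):
1. the file is lifted off its rest (contact force between file_tool and rest below 0.01 N and z of file_tool in the frame of rest above 0.04 m), for 0.1 s.
2. first stroke begins: the front third of the blade bears on the edge and pushes the plate forward (contact force between file_tool and clamp above 4 N and value of joint cushion above 0.002 m and angle between the x axis of file_tool and the x axis of clamp, either way round below 0.26 rad and angle between file_tool's own z axis and vertical below 0.15 rad and x of mark in the frame of file_tool above 0.03 m), for 0.03 s.
3. first stroke: the middle of the blade bears on the edge, still pushing forward (contact force between file_tool and clamp above 4 N and value of joint cushion above 0.002 m and angle between the x axis of file_tool and the x axis of clamp, either way round below 0.26 rad and angle between file_tool's own z axis and vertical below 0.15 rad and x of mark in the frame of file_tool between -0.015 and 0.015 m), for 0.03 s.
4. first stroke ends: the rear third of the blade bears on the edge, still pushing forward (contact force between file_tool and clamp above 4 N and value of joint cushion above 0.002 m and angle between the x axis of file_tool and the x axis of clamp, either way round below 0.26 rad and angle between file_tool's own z axis and vertical below 0.15 rad and x of mark in the frame of file_tool below -0.03 m), for 0.03 s.
5. second stroke begins: the front third of the blade bears on the edge and pushes the plate forward (all of step 2), for 0.03 s.
6. second stroke: the middle of the blade bears on the edge, still pushing forward (all of step 3), for 0.03 s.
7. second stroke ends: the rear third of the blade bears on the edge, still pushing forward (all of step 4), for 0.03 s.
8. third stroke begins: the front third of the blade bears on the edge and pushes the plate forward (all of step 5), for 0.03 s.
9. third stroke: the middle of the blade bears on the edge, still pushing forward (all of step 6), for 0.03 s.
10. third stroke ends: the rear third of the blade bears on the edge, still pushing forward (all of step 7), for 0.03 s.
At the end, for the whole second after the job is handed in: After three full forward strokes the file lies flat on the rubber top of its rest, its middle within 30 mm of the rest's middle, along the rest within 0.2 rad (either way round), at rest and released (z of file_tool in the frame of rest between 0.016 and 0.024 m and horizontal distance between file_tool and rest below 0.03 m and angle between the x axis of file_tool and the x axis of rest, either way round below 0.2 rad and angle between file_tool's own z axis and vertical below 0.08 rad and linear speed of file_tool below 0.02 m/s and contact force between file_tool and rest above 0.5 N); the robot touches nothing.
It fails at once if the file is rubbed backwards over the edge (plate dragged more than 2.5 mm backwards) (value of joint cushion below -0.0025 m).
It fails at once if the file bears down with more than 18 N (contact force between file_tool and clamp above 18 N).
It fails at once if the robot itself touches the clamp or plate (contact force between any of the fingers, the arm and clamp above 0.5 N).
It fails at once if a bystander is moved more than 20 mm (distance of any of piston, bearing, big_nut, driver, parts_box, hardware_jar from where it was at the start of the episode above 0.02 m).
It also fails if it takes over 72 s, if anything falls off the work surface, if the arm or the gripper's body presses on something with over 40 N, if the wrist force passes 120 N, or if a joint passes its speed limit or range.

### The arm

A 6-joint arm with a two-finger parallel gripper is mounted at the origin on the work surface. World frame = base frame: x ahead of the robot, y to its left, z up, the work surface at z = 0. Lengths are in m, angles in rad, forces in N, time in s.
With the tool pointing down it reaches from about 0.4 to 0.825 m from the base axis. Payload 7 kg.
Tool frame: the origin (TCP) lies on the centre line of the jaws, within the pads' length; the fingertips stand arm.tip_reach ahead of it and the grasp point (between the pads) lies 5 mm behind it (arm.tip_reach is the distance from the TCP to the fingertips, in m); z points along the fingers, y is the line along which they close (so a half turn about z gives the same grasp; the last joint's range is limited). The gripper opens to 88 mm and grips with 3 to 60 N. Pads are 19 mm wide; open, the fingers measure 130 mm over their backs; the gripper's body (78 mm by 193 mm) begins 47 mm behind the grasp point.
Start: joints at [-1.023, 0.359, 0.012, 0, -1.224, -0.288], TCP at [0.173, -0.652, 0.241] pointing down, gripper open.
Joint ranges: [-3.07, 3.07], [-1.43, 2.12], [-1.02, 1.25], [-3.03, 1.67], [-3.05, -0], [-3.03, 3.03]. Speed limits (rad/s): [2.39, 2.39, 3.01, 3.14, 3.14, 3.14].

### API

Orientations are given as [roll, pitch, yaw] about the fixed x, y, z axes, in that order (R = Rz(yaw) Ry(pitch) Rx(roll)).
In Python, from station import status, optics, order, arm gives the robot as it stands. The module is installed in compiled form; this text tells all that it offers.
- The arm moves only by the shell command python3 -m jog 'ROWS' [FORCE]. ROWS is JSON, a list of rows, each a list of 3 entries, a list of its own where there are three numbers: the gripper command: -1 is shut, 1 is fully open, values between are in proportion, then the shift along the tool's x, y, z in mm, then the turn about the tool's z in rad. A call has 1 to 20 rows; each row is the pose to reach, as a shift and turn from the pose commanded when the call began, along the tool's axes at that moment; what a row does not reach only later rows make up. A row lasts 1/8 s, in which the tool goes at most 62.5 mm and 10.7 degrees, less where a joint would pass 70% of its speed; a pose out of reach is approached as far as the arm can. A call with a gripper value outside its range is refused whole. The fingers move at their own pace and stop on an object; FORCE is the grip in N (left out, the last holds). Time passes only in rows, so rows that repeat a pose let the fingers close. It gives the time, the measured TCP pose, the force, the opening and the grip force at its end, in the units of the state.
- status.get_state(): the state, without advancing time (a new reading comes with each control period).
- optics.grab_frame(name): name is "side" or "top" or "wrist"; returns a dict with "color" (384x512x3 uint8, red, green, blue), "mtx" (3x3 intrinsics, pixels), "k1" (the pictures are not rectified: a ray, as slopes to the right and down, at radius r is drawn at 1 + k1 r^2 times it, then the intrinsics apply), "cam_to_world" (4x4, takes a point from camera to world coordinates). Camera axes: x right, y down, z forward; pixel columns grow to the right and rows downward; lengths in m; the calibration is good to about 2 mm. A picture is of the moment at which its call begins. There is no depth.
- order.job_done(): hands the job in; it is judged then, once.
The state is a dict: "t": time; "q": joint angles; "qd": joint speeds; "joint_efforts": joint torques, N m; "eef_pos": TCP position; "ee_rot": TCP orientation; "force": force on the tool from outside, world axes, zero at the start; "moment": the same for the moment, N m; "width": finger opening in m; "gripper_force": force on a finger pad.
Only numpy, scipy, OpenCV 4.12 (cv2) and the standard library are available. Lean on these libraries where they do the work, as an engineer would, in place of code of your own. Each camera call takes 0.05 s, during which the arm holds its last target. There are 200 camera calls.

## Working session

There is one attempt and no reset: what is moved stays moved. The work goes in short steps, Python scripts to look and compute and a shell command to move; the robot and the scene stay as the last step left them, time stands still between calls to the robot, and variables do not carry over. Pictures are saved under pics/ and viewed, at most 10 in all, crops included, and the job is handed in when it is done.

```bash
mkdir -p pics; cat > h.py <<'E'
import numpy as np, cv2
from station import status, optics, order, arm
def px2w(f,u,v,z):
    K=f["mtx"];d=np.array([(u-K[0][2])/K[0][0],(v-K[1][2])/K[1][1]])
    s=d.copy()
    for _ in range(20): s=d/(1+f["k1"]*(s@s))
    T=np.array(f["cam_to_world"]);r=T[:3,:3]@np.array([s[0],s[1],1]);o=T[:3,3]
    return o+r*(z-o[2])/r[2]
def w2px(f,p):
    T=np.array(f["cam_to_world"]);c=T[:3,:3].T@(np.array(p)-T[:3,3]);s=c[:2]/c[2]
    s=s*(1+f["k1"]*(s@s));K=f["mtx"];return np.array([K[0][0]*s[0]+K[0][2],K[1][1]*s[1]+K[1][2]])
E
python3 - <<'E'
from h import *
import pickle
F={n:optics.grab_frame(n) for n in("top","side")}
pickle.dump(F,open("F.pkl","wb"))
for n in F:
    cv2.imwrite(f"pics/{n}0.png",cv2.resize(F[n]["color"][:,:,::-1],(800,600),interpolation=cv2.INTER_CUBIC))
    print(n,np.round(F[n]["cam_to_world"],3).tolist(),F[n]["mtx"],F[n]["k1"])
print(arm.tip_reach,status.get_state())
E
```

```text
top [[-0.013, -0.996, 0.089, 0.402], [-1.0, 0.014, 0.006, -0.007], [-0.007, -0.089, -0.996, 1.117], [0.0, 0.0, 0.0, 1.0]] [[361.87877057   0.         254.14919929]
 [  0.         361.87877057 189.13028361]
 [  0.           0.           1.        ]] -0.0004726174358862906
side [[-0.786, -0.471, 0.401, -0.218], [-0.618, 0.581, -0.529, 0.911], [0.016, -0.663, -0.748, 1.351], [0.0, 0.0, 0.0, 1.0]] [[492.72156437   0.         255.21848246]
 [  0.         492.72156437 193.0652054 ]
 [  0.           0.           1.        ]] -0.11741132983881854
0.014 {'t': 0.1, 'q': array([-1.02293100e+00,  3.59303452e-01,  1.11644793e-02, -3.46334050e-04,
       -1.22412438e+00, -2.88111640e-01]), 'qd': array([ 0.00116221, -0.00052944,  0.00268369, -0.00048069,  0.00052373,
        0.00023763]), 'joint_efforts': array([ 4.11307274e-04, -5.84163344e+01,  2.93749702e+01,  7.01556131e+00,
        1.01276982e-02, -4.60411741e-05]), 'eef_pos': array([ 0.17325272, -0.65194591,  0.2397233 ]), 'ee_rot': array([ 3.14009357e+00, -1.04710781e-04, -2.88195680e+00]), 'force': array([-0.09398958, -1.65839697,  0.01908232]), 'moment': array([ 0.05512953,  0.01447849, -0.07534573]), 'gripper_force': 0.0, 'width': 0.08735885195445753}
```

View pics/top0.png

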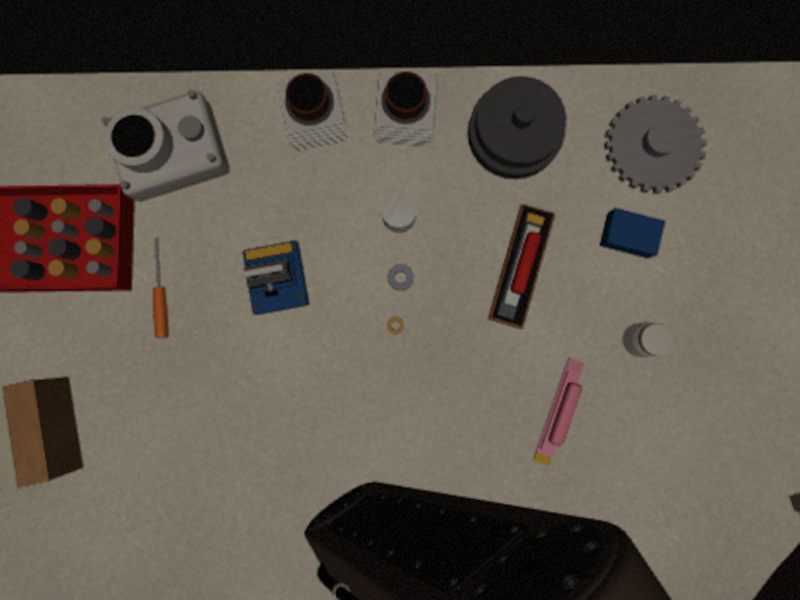

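View pics/side0.png

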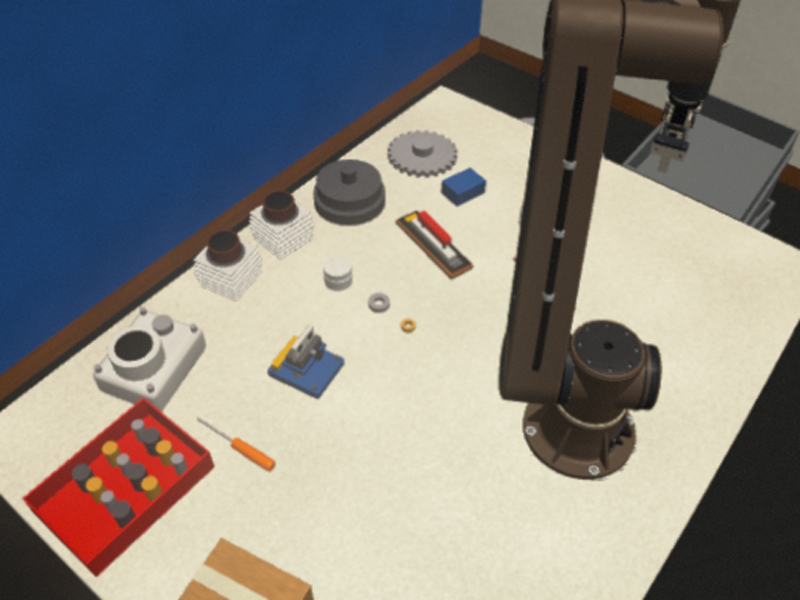

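The top view shows the red-grip file on its rest at about (521,266) with the toe up (+x). The clamp is at (275,277), with its yellow stop towards +x and its knob towards -x. I'll enlarge both to get precise points.

```bash
python3 - <<'E'
from h import *
import pickle
F=pickle.load(open("F.pkl","rb"));c=F["top"]["color"][:,:,::-1]
# crop A rest: cols 300-370 rows 125-215 ; crop B clamp cols 145-215 rows 145-205
s=5
A=cv2.resize(c[125:215,300:370],None,fx=s,fy=s,interpolation=cv2.INTER_CUBIC)
B=cv2.resize(c[125:215,145:215],None,fx=s,fy=s,interpolation=cv2.INTER_CUBIC)
im=np.hstack([A,B]);im=np.clip(im*1.6,0,255).astype(np.uint8)
for x in range(0,700,50): cv2.line(im,(x,0),(x,6),(0,255,0),1)
cv2.imwrite("pics/crop1.png",im)
f=F["side"]["color"][:,:,::-1]
cv2.imwrite("pics/crop2.png",np.hstack([cv2.resize(f[125:185,245:310],None,fx=6,fy=6,interpolation=cv2.INTER_CUBIC),cv2.resize(f[200:260,165:230],None,fx=6,fy=6,interpolation=cv2.INTER_CUBIC)]))
E
```

```text
(no output)
```

View pics/crop1.png

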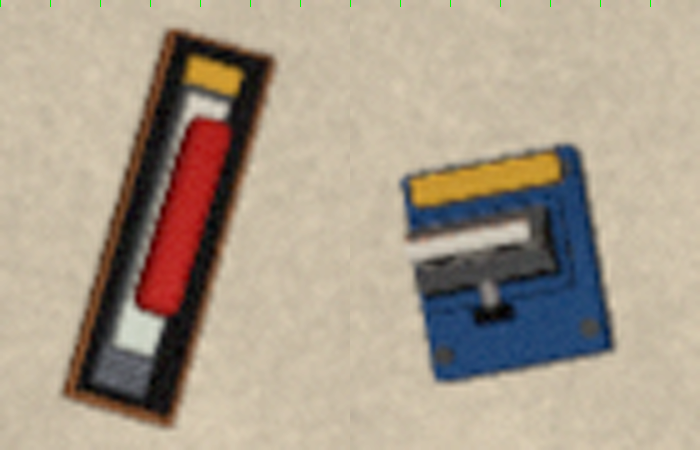

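View pics/crop2.png

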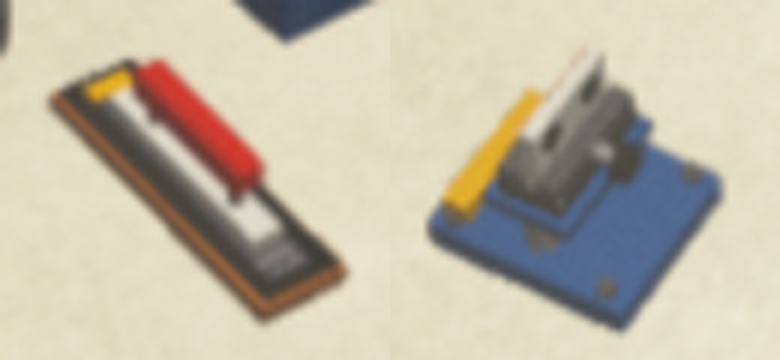

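The crops give these corners:
- **Rest:** (170,30), (273,58), (172,425), (67,395).
- **Grip:** centre about (184,216), ends about (210,121) and (160,310).
- **Clamp base:** (404,180), (575,147), (612,350), (437,381).
- **Plate top:** from about (408,243) to (530,220).

```bash
cat > m.py <<'E'
from h import *
import pickle
F=pickle.load(open("F.pkl","rb"));f=F["top"]
def P(x,y,z,o=300): return px2w(f,o+(x+.5)/5-.5,125+(y+.5)/5-.5,z)[:2]
def fit(pts,z,L,W,o):
    q=np.array([P(*p,z,o) for p in pts]) # order: toe-left, toe-right, rear-right, rear-left (image)
    c=q.mean(0);d=(q[0]+q[1]-q[2]-q[3])/2;w=(q[0]+q[3]-q[1]-q[2])/2
    a=np.arctan2(d[1],d[0]);b=np.arctan2(w[1],w[0])-np.pi/2
    print("c",c.round(4),"L",np.linalg.norm(d).round(4),L,"W",np.linalg.norm(w).round(4),W,"yaw",round(a,3),round(b,3))
fit([(170,30),(273,58),(172,425),(67,395)],.02,.24,.07,300)
fit([(193,118),(232,123),(180,315),(137,303)],.078,.12,.026,300)
for z in(.01,.014,.018): fit([(404,180),(577,147),(612,350),(437,381)],z,.13,.11,75)
for p in [(408,243),(530,220)]: print(P(*p,.112,75))
s=F["side"]
def S(x,y,z): return px2w(s,165+(x-390+.5)/6-.5,200+(y+.5)/6-.5,z)[:2]
fit2=[S(*p,.014) for p in[(430,222),(622,325),(720,185)]];print("side clamp corners",np.round(fit2,4).tolist(), np.round((fit2[0]+fit2[2])/2,4))
def S2(x,y,z): return px2w(s,245+(x+.5)/6-.5,125+(y+.5)/6-.5,z)[:2]
q=[S2(*p,.02) for p in[(52,97),(265,312),(345,270),(130,62)]];print("side rest",np.mean(q,0),)
q=[S2(*p,.078) for p in[(137,68),(160,62),(265,160),(240,175)]];print("side grip",np.mean(q,0))
E
python3 m.py
```

```text
c [ 0.5565 -0.245 ] L 0.2351 0.24 W 0.0656 0.07 yaw -0.3 -0.29
c [ 0.5547 -0.2411] L 0.1151 0.12 W 0.0241 0.026 yaw -0.308 -0.221
c [0.5407 0.2395] L 0.1277 0.13 W 0.109 0.11 yaw 0.171 0.17
c [0.5402 0.2386] L 0.1273 0.13 W 0.1086 0.11 yaw 0.171 0.17
c [0.5397 0.2377] L 0.1268 0.13 W 0.1082 0.11 yaw 0.171 0.17
[0.54060236 0.27274052]
[0.55265959 0.20425401]
side clamp corners [[0.5959, 0.2984], [0.4655, 0.2822], [0.4866, 0.1762]] [0.5413 0.2373]
side rest [ 0.55117533 -0.23836041]
side grip [ 0.5510319  -0.23865292]
```

```bash
cat > go.py <<'E'
import sys
from h import *
from scipy.spatial.transform import Rotation as R
x,y,z,yaw=map(float,sys.argv[1:5]); s=status.get_state()
r=R.from_euler("xyz",s["ee_rot"]); d=r.inv().apply(np.array([x,y,z])-s["eef_pos"])*1000
t=-(yaw-s["ee_rot"][2]); t=(t+np.pi/2)%np.pi-np.pi/2
print("shift",d.round(1),"turn",round(t,3),"tilt",s["ee_rot"].round(4),"pos",s["eef_pos"].round(4),"F",s["force"].round(2),"M",s["moment"].round(2),"q",s["q"].round(2),"w",round(s["width"],4),"t",s["t"])
E
python3 go.py 0.553 -0.241 0.17 -0.30
```

```text
shift [-472.5  299.6   70.1] turn 0.56 tilt [ 3.1401e+00 -1.0000e-04 -2.8820e+00] pos [ 0.1733 -0.6519  0.2397] F [-0.09 -1.66  0.02] M [ 0.06  0.01 -0.08] q [-1.02  0.36  0.01 -0.   -1.22 -0.29] w 0.0874 t 0.1
```

```bash
python3 -m jog '[[1,[-60,40,10],0.08],[1,[-120,75,20],0.15],[1,[-170,110,30],0.22],[1,[-220,140,40],0.3],[1,[-270,170,50],0.36],[1,[-320,200,60],0.42],[1,[-370,235,70],0.5],[1,[-420,265,70],0.56],[1,[-472,300,70],0.56],[1,[-472,300,70],0.56],[1,[-472,300,70],0.56],[1,[-472,300,70],0.56]]' 50
python3 go.py 0.553 -0.241 0.062 -0.30
python3 - <<'E'
from h import *
import pickle
f=optics.grab_frame("wrist");pickle.dump(f,open("W.pkl","wb"))
cv2.imwrite("pics/w1.png",cv2.resize(f["color"][:,:,::-1],(800,600)))
E
```

```text
t: 1.6
eef_pos: [0.5516, -0.2419, 0.1704]
ee_rot: [-3.142, -0.0, 2.84]
force: [0.4, -0.3, -0.1]
width: 0.0874
gripper_force: 0.0
shift [ -1.1   1.3 108.4] turn -0.001 tilt [-3.1415e+00 -5.0000e-04  2.8403e+00] pos [ 0.5516 -0.2419  0.1704] F [ 0.35 -0.33 -0.15] M [-0.01 -0.04  0.04] q [-0.09  0.29 -0.25 -0.   -1.03 -1.78] w 0.0874 t 1.6
```

View pics/w1.png

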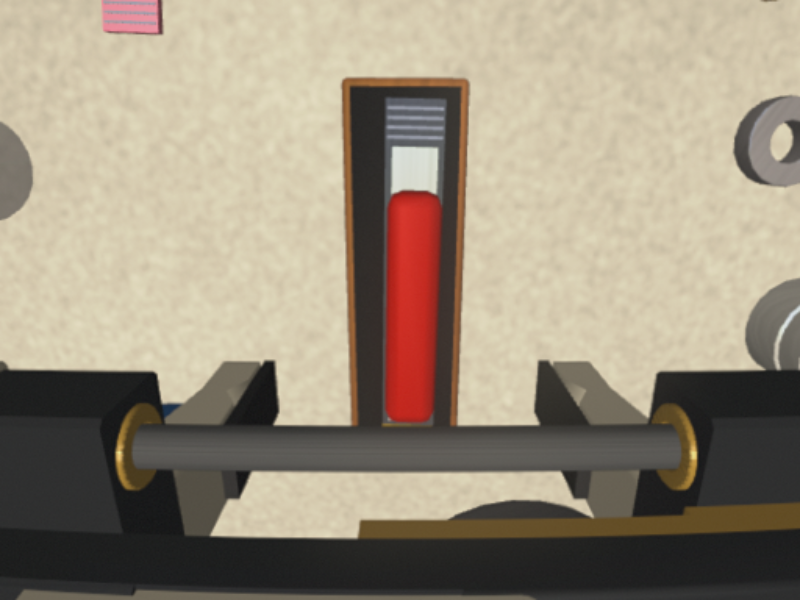

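The wrist view shows the red grip, with edges at x≈388 and 440, running from y≈192 to 422. The rest outline has rear corners (343,80) and (468,80). The file sits slightly off-centre on the rest.

```bash
python3 - <<'E'
from h import *
import pickle
f=pickle.load(open("W.pkl","rb"));P=lambda x,y,z:px2w(f,(x+.5)/1.5625-.5,(y+.5)/1.5625-.5,z)[:2]
a=(P(389,200,.07)+P(440,200,.07))/2;b=(P(386,410,.07)+P(434,410,.07))/2;d=b-a
e1=P(414,191,.072);e2=P(411,423,.072)
print("grip ctr",(e1+e2)/2,"len",np.linalg.norm(e2-e1),"yaw",np.arctan2(d[1],d[0]),"w",np.linalg.norm(P(389,200,.07)-P(440,200,.07)))
r=(P(343,80,.02)+P(468,80,.02))/2;r2=(P(352,425,.02)+P(457,425,.02))/2;d=r2-r;d/=np.linalg.norm(d)
print("rest yaw",np.arctan2(d[1],d[0]),"ctr",r+.12*d,"W",np.linalg.norm(P(343,80,.02)-P(468,80,.02)))
E
```

```text
grip ctr [ 0.55580169 -0.24001762] len 0.12094685722596839 yaw -0.3190359206881623 w 0.0238383387184062
rest yaw -0.3055846774961338 ctr [ 0.56002715 -0.24537615] W 0.06655737674940501
```

```bash
python3 go.py 0.555 -0.2405 0.062 -0.31
```

```text
shift [ -2.8   2.5 108.6] turn 0.008 tilt [-3.1416e+00 -3.0000e-04  2.8399e+00] pos [ 0.5516 -0.2421  0.1706] F [-0.55 -0.92  0.32] M [-0.08 -0.05  0.  ] q [-0.09  0.29 -0.25 -0.   -1.03 -1.78] w 0.0878 t 1.65
```

```bash
python3 -m jog '[[1,[-3,2.5,50],0.01],[1,[-3,2.5,90],0.01],[1,[-3,2.5,108],0.01],[1,[-3,2.5,108],0.01],[-1,[-3,2.5,108],0.01],[-1,[-3,2.5,108],0.01],[-1,[-3,2.5,108],0.01],[-1,[-3,2.5,108],0.01],[-1,[-3,2.5,108],0.01],[-1,[-3,2.5,108],0.01]]' 60; python3 go.py 0.555 -0.2405 0.062 -0.31
```

```text
t: 2.9
eef_pos: [0.5561, -0.2396, 0.0626]
ee_rot: [-3.142, -0.0, 2.832]
force: [0.2, -0.3, 0.1]
width: 0.0331
gripper_force: 0.0
shift [ 0.8 -1.2  0.6] turn -0.0 tilt [-3.1416 -0.      2.8315] pos [ 0.5561 -0.2396  0.0626] F [ 0.23 -0.25  0.14] M [-0.01 -0.05 -0.03] q [-0.08  0.41 -0.36  0.   -0.8  -1.8 ] w 0.0331 t 2.9
```

Next I'll finish closing and lift.

```bash
python3 -m jog '[[-1,[0,0,0],0],[-1,[0,0,0],0],[-1,[0,0,0],0],[-1,[0,0,-5],0],[-1,[0,0,-40],0],[-1,[0,0,-80],0],[-1,[0,0,-120],0],[-1,[0,0,-140],0],[-1,[0,0,-140],0],[-1,[0,0,-140],0],[-1,[0,0,-140],0]]'; python3 go.py 0.47 0.22 0.20 0.17
python3 - <<'E'
from station import status
import json;print(status.get_state()["gripper_force"])
E
```

```text
t: 4.28
eef_pos: [0.5553, -0.2394, 0.201]
ee_rot: [-3.141, -0.003, 2.831]
force: [0.0, 0.2, -3.7]
width: 0.0257
gripper_force: 59.9
shift [221.5 411.4   1.4] turn -0.48 tilt [-3.1413e+00 -2.6000e-03  2.8312e+00] pos [ 0.5553 -0.2394  0.201 ] F [ 0.02  0.17 -3.74] M [-0.09 -0.01  0.04] q [-0.08  0.27 -0.2  -0.   -1.1  -1.8 ] w 0.0257 t 4.275
59.91757035255432
```

```bash
python3 -m jog '[[-1,[15,35,0],-0.04],[-1,[34,74,0],-0.08],[-1,[53,114,0],-0.13],[-1,[72,154,0],-0.17],[-1,[90,194,0],-0.22],[-1,[109,234,0],-0.26],[-1,[127,274,0],-0.31],[-1,[146,314,0],-0.35],[-1,[164,354,0],-0.4],[-1,[181,390,0],-0.44],[-1,[192,414,0],-0.47],[-1,[199,429,0],-0.48],[-1,[199,429,0],-0.48],[-1,[199,429,0],-0.48],[-1,[199,429,0],-0.48],[-1,[199,429,0],-0.48]]'; python3 go.py 0.4967 0.2304 0.18 0.17
python3 - <<'E'
from h import *
import pickle
T=optics.grab_frame("top");S=optics.grab_frame("side");pickle.dump((T,S),open("G.pkl","wb"))
A=cv2.resize(T["color"][125:215,130:230,::-1],None,fx=4,fy=4,interpolation=cv2.INTER_CUBIC);A=np.clip(A*1.5,0,255).astype(np.uint8)
B=cv2.resize(S["color"][170:260,150:250,::-1],None,fx=4,fy=4,interpolation=cv2.INTER_CUBIC)
cv2.imwrite("pics/c3.png",np.hstack([A,B]))
E
```

```text
t: 6.28
eef_pos: [0.4976, 0.229, 0.2026]
ee_rot: [3.141, 0.0, -2.973]
force: [-0.8, 0.3, -3.4]
width: 0.0253
gripper_force: 59.9
shift [ 0.7  1.5 22.6] turn -0.001 tilt [ 3.1415e+00  1.0000e-04 -2.9728e+00] pos [0.4976 0.229  0.2026] F [-0.82  0.26 -3.36] M [-0.02 -0.04 -0.  ] q [ 0.79  0.18 -0.33 -0.   -1.07 -2.19] w 0.0253 t 6.275
```

View pics/c3.png

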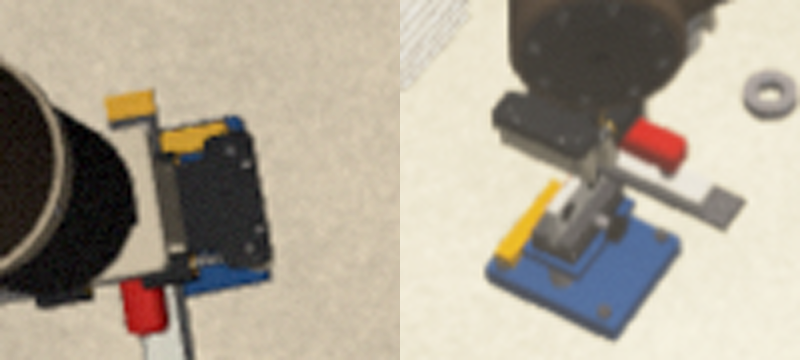

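The views show the file over the clamp, pointing along its stroke direction with the toe forward. Next I'll lower it and feel for the edge in small steps, stopping on contact.

```bash
cat > chk.py <<'E'
import sys
from station import status
s=status.get_state();print(round(s["t"],2),"z",round(s["eef_pos"][2],4),"F",s["force"].round(1),"M",s["moment"].round(2))
sys.exit(s["force"][2]>-1.2)
E
python3 - <<'E'
from h import *
import pickle
T,S=pickle.load(open("G.pkl","rb"))
print("toe",px2w(T,130+131/4,125+105/4,.165), "rear right edge",px2w(S,150+(742-400)/4,170+202/4,.163))
E
J="python3 -m jog"; P='>/dev/null'
python3 -m jog '[[-1,[0,0,15],0],[-1,[0,0,28],0],[-1,[0,0,32],0],[-1,[0,0,32],0],[-1,[0,0,32],0]]' && python3 chk.py &&
python3 -m jog '[[-1,[0,0,1],0],[-1,[0,0,1],0],[-1,[0,0,1],0]]' >/dev/null && python3 chk.py &&
python3 -m jog '[[-1,[0,0,1],0],[-1,[0,0,1],0],[-1,[0,0,1],0]]' >/dev/null && python3 chk.py &&
python3 -m jog '[[-1,[0,0,1],0],[-1,[0,0,1],0],[-1,[0,0,1],0]]' >/dev/null && python3 chk.py &&
python3 -m jog '[[-1,[0,0,1],0],[-1,[0,0,1],0],[-1,[0,0,1],0]]' >/dev/null && python3 chk.py &&
python3 -m jog '[[-1,[0,0,1],0],[-1,[0,0,1],0],[-1,[0,0,1],0]]' >/dev/null && python3 chk.py &&
python3 -m jog '[[-1,[0,0,1],0],[-1,[0,0,1],0],[-1,[0,0,1],0]]' >/dev/null && python3 chk.py &&
python3 -m jog '[[-1,[0,0,1],0],[-1,[0,0,1],0],[-1,[0,0,1],0]]' >/dev/null && python3 chk.py &&
python3 -m jog '[[-1,[0,0,1],0],[-1,[0,0,1],0],[-1,[0,0,1],0]]' >/dev/null && python3 chk.py
```

```text
toe [0.59218088 0.24110306 0.165     ] rear right edge [0.3951167  0.19854976 0.163     ]
t: 7.0
eef_pos: [0.4978, 0.2298, 0.1709]
ee_rot: [3.141, 0.0, -2.972]
force: [0.1, 0.4, -3.0]
width: 0.0252
gripper_force: 59.9
7.0 z 0.1709 F [ 0.1  0.4 -3. ] M [ 0.01 -0.02 -0.04]False
```

```bash
sed -i 's/sys.exit(\(.*\))$/sys.exit(int(\1))/' chk.py
python3 -m jog '[[-1,[0,0,1],0],[-1,[0,0,1],0],[-1,[0,0,1],0]]' >/dev/null && python3 chk.py &&
python3 -m jog '[[-1,[0,0,1],0],[-1,[0,0,1],0],[-1,[0,0,1],0]]' >/dev/null && python3 chk.py &&
python3 -m jog '[[-1,[0,0,1],0],[-1,[0,0,1],0],[-1,[0,0,1],0]]' >/dev/null && python3 chk.py &&
python3 -m jog '[[-1,[0,0,1],0],[-1,[0,0,1],0],[-1,[0,0,1],0]]' >/dev/null && python3 chk.py &&
python3 -m jog '[[-1,[0,0,1],0],[-1,[0,0,1],0],[-1,[0,0,1],0]]' >/dev/null && python3 chk.py &&
python3 -m jog '[[-1,[0,0,1],0],[-1,[0,0,1],0],[-1,[0,0,1],0]]' >/dev/null && python3 chk.py &&
python3 -m jog '[[-1,[0,0,1],0],[-1,[0,0,1],0],[-1,[0,0,1],0]]' >/dev/null && python3 chk.py &&
python3 -m jog '[[-1,[0,0,1],0],[-1,[0,0,1],0],[-1,[0,0,1],0]]' >/dev/null && python3 chk.py &&
python3 -m jog '[[-1,[0,0,1],0],[-1,[0,0,1],0],[-1,[0,0,1],0]]' >/dev/null && python3 chk.py &&
python3 -m jog '[[-1,[0,0,1],0],[-1,[0,0,1],0],[-1,[0,0,1],0]]' >/dev/null && python3 chk.py &&
python3 -m jog '[[-1,[0,0,1],0],[-1,[0,0,1],0],[-1,[0,0,1],0]]' >/dev/null && python3 chk.py &&
python3 -m jog '[[-1,[0,0,1],0],[-1,[0,0,1],0],[-1,[0,0,1],0]]' >/dev/null && python3 chk.py &&
python3 -m jog '[[-1,[0,0,1],0],[-1,[0,0,1],0],[-1,[0,0,1],0]]' >/dev/null && python3 chk.py
```

```text
7.38 z 0.1697 F [-0.7  1.1 -2.9] M [ 0.04  0.   -0.02]
7.75 z 0.1686 F [-0.5 -0.2 -2.5] M [-0.01 -0.01  0.01]
8.12 z 0.1676 F [ 0.3 -0.2 -2.9] M [ 0.02 -0.01  0.02]
8.5 z 0.1666 F [-0.  -0.1 -2.4] M [ 0.01 -0.01 -0.01]
8.88 z 0.1656 F [ 0.3 -0.4 -3.6] M [-0.01  0.02  0.01]
9.25 z 0.1646 F [-0.4  0.4 -3.3] M [ 0.06 -0.03 -0.01]
9.62 z 0.1635 F [-0.4  0.7 -3.2] M [ 0.02 -0.02  0.02]
10.0 z 0.1626 F [ 0.2  0.7 -3.8] M [ 0.02  0.04 -0.02]
10.38 z 0.1616 F [ 0.3 -0.4 -2.6] M [-0.04 -0.04  0.02]
10.75 z 0.1606 F [-0.5  0.2 -3.6] M [ 0.03  0.02 -0.03]
11.12 z 0.1596 F [-0.2  0.6 -3.4] M [ 0.01 -0.04  0.01]
11.5 z 0.1589 F [-0.3 -1.6 -1.3] M [-0.13 -0.1   0.  ]
11.88 z 0.1581 F [ 0.6 -1.3  4.4] M [-0.17 -0.23 -0.05]
```

Contact came at about z=0.159 commanded. I'll lift, back off a little for margin, set down and begin stroke 1, checking the force along the way.

```bash
python3 -m jog '[[-1,[0,0,-6],0],[-1,[7,0,-6],0],[-1,[14,0,-6],0],[-1,[14,0,-6],0],[-1,[14,0,-2.5],0],[-1,[14,0,-1],0],[-1,[12,0,-0.3],0],[-1,[8,0,0.1],0],[-1,[3,0,0.2],0],[-1,[-2,0,0.2],0],[-1,[-7,0,0.2],0]]' >/dev/null; python3 chk.py
python3 -m jog '[[-1,[-5,0,0],0],[-1,[-10,0,0],0],[-1,[-15,0,0],0]]' >/dev/null; python3 chk.py; python3 go.py .544 .2385 .1576 .17
```

```text
13.25 z 0.1578 F [-6.  -0.5  7.8] M [-0.2   2.1   0.06]
13.62 z 0.1578 F [-7.1 -1.3  7.5] M [-0.24  2.3   0.07]
shift [-25.6   1.2   0.2] turn -0.0 tilt [-3.1411e+00 -1.1000e-03 -2.9718e+00] pos [0.519  0.233  0.1578] F [-7.13 -1.27  7.53] M [-0.24  2.3   0.07] q [ 0.77  0.25 -0.34 -0.   -0.98 -2.17] w 0.0259 t 13.625
```

Press is about 10.7 N and drag about 6–7 N, so that's good. I'll carry the stroke through, then lift while still moving forward.

```bash
python3 -m jog '[[-1,[-6,0,-0.1],0],[-1,[-12,0,-0.1],0],[-1,[-18,0,-0.1],0],[-1,[-24,0,-0.1],0],[-1,[-30,0,-0.1],0]]' >/dev/null; python3 chk.py
python3 -m jog '[[-1,[-6,0,0],0],[-1,[-12,0,0],0],[-1,[-18,0,0],0],[-1,[-24,0,0],0],[-1,[-30,0,0],0]]' >/dev/null; python3 chk.py;python3 go.py .544 .2385 .1576 .17
```

```text
14.25 z 0.1579 F [-6.4 -1.7  8.4] M [-0.27  2.64  0.09]
14.88 z 0.1577 F [-6.7 -1.2  8. ] M [-0.36  2.78  0.07]
shift [34.   1.3  0.2] turn -0.0 tilt [-3.1408e+00 -2.1000e-03 -2.9719e+00] pos [0.5778 0.2429 0.1577] F [-6.73 -1.22  7.98] M [-0.36  2.78  0.07] q [ 0.71  0.34 -0.21 -0.   -1.02 -2.11] w 0.0259 t 14.875
```

```bash
python3 -m jog '[[-1,[-6,0,0],0],[-1,[-12,0,0],0],[-1,[-18,0,0],0],[-1,[-22,0,-3],0],[-1,[-24,0,-10],0],[-1,[-24,0,-20],0],[-1,[0,0,-20],0],[-1,[30,0,-20],0],[-1,[60,0,-20],0],[-1,[86,0,-20],0],[-1,[96,0,-20],0],[-1,[96,0,-20],0],[-1,[96,0,-20],0]]' >/dev/null; python3 chk.py; python3 go.py .544 .2385 .1778 .17
```

```text
16.5 z 0.1777 F [-0.1  0.8 -2.1] M [-0.01 -0.03 -0.01]
shift [-60.4   0.6  -0. ] turn -0.0 tilt [ 3.1413e+00  8.0000e-04 -2.9717e+00] pos [0.4846 0.2277 0.1777] F [-0.11  0.77 -2.12] M [-0.01 -0.03 -0.01] q [ 0.81  0.18 -0.39  0.   -1.   -2.21] w 0.0257 t 16.5
```

```bash
python3 -m jog '[[-1,[0,0,10],0],[-1,[0,0,16],0],[-1,[0,0,18.6],0],[-1,[-2,0,19.5],0],[-1,[-7,0,20],0],[-1,[-13,0,20],0],[-1,[-19,0,20],0],[-1,[-25,0,20],0]]' >/dev/null; python3 chk.py
python3 -m jog '[[-1,[-6,0,0],0],[-1,[-12,0,0],0],[-1,[-18,0,0],0],[-1,[-24,0,0],0],[-1,[-30,0,0],0],[-1,[-36,0,0],0]]' >/dev/null; python3 chk.py
python3 -m jog '[[-1,[-6,0,0],0],[-1,[-12,0,0],0],[-1,[-18,0,0],0],[-1,[-24,0,0],0],[-1,[-30,0,0],0],[-1,[-36,0,0],0],[-1,[-42,0,0],0],[-1,[-48,0,0],0],[-1,[-54,0,0],0]]' >/dev/null; python3 chk.py; python3 go.py .544 .2385 .1576 .17
python3 -m jog '[[-1,[-4,0,-3],0],[-1,[-6,0,-10],0],[-1,[-6,0,-20],0],[-1,[25,0,-20],0],[-1,[60,0,-20],0],[-1,[95,0,-20],0],[-1,[113,0,-20],0],[-1,[115,0,-20],0],[-1,[115,0,-20],0],[-1,[115,0,-20],0]]' >/dev/null; python3 chk.py; python3 go.py .544 .2385 .1778 .17
```

```text
17.5 z 0.158 F [-6.2 -1.8  6.7] M [-0.23  1.87  0.05]
18.25 z 0.158 F [-4.9 -0.9  8. ] M [-0.27  2.32  0.09]
19.38 z 0.1577 F [-5.3 -0.8  4.8] M [-0.32  2.53  0.06]
shift [53.2  1.   0.2] turn -0.0 tilt [-3.1414e+00 -1.7000e-03 -2.9717e+00] pos [0.5966 0.2465 0.1577] F [-5.26 -0.78  4.85] M [-0.32  2.53  0.06] q [ 0.69  0.37 -0.17 -0.   -1.03 -2.09] w 0.0251 t 19.375
20.62 z 0.1774 F [-0.5 -0.5 -2.5] M [-0.02  0.   -0.01]
shift [-60.5   0.7  -0.4] turn -0.0 tilt [-3.1415e+00  2.0000e-04 -2.9720e+00] pos [0.4845 0.2276 0.1774] F [-0.48 -0.5  -2.48] M [-0.02  0.   -0.01] q [ 0.81  0.18 -0.39  0.   -1.   -2.21] w 0.0256 t 20.625
```

```bash
python3 -m jog '[[-1,[0,0,10],0],[-1,[0,0,16],0],[-1,[0,0,18.6],0],[-1,[-2,0,19.4],0],[-1,[-7,0,19.9],0],[-1,[-13,0,19.9],0],[-1,[-19,0,19.9],0],[-1,[-25,0,19.9],0]]' >/dev/null; python3 chk.py
python3 -m jog '[[-1,[-6,0,0],0],[-1,[-12,0,0],0],[-1,[-18,0,0],0],[-1,[-24,0,0],0],[-1,[-30,0,0],0],[-1,[-36,0,0],0]]' >/dev/null; python3 chk.py
python3 -m jog '[[-1,[-6,0,0],0],[-1,[-12,0,0],0],[-1,[-18,0,0],0],[-1,[-24,0,0.1],0],[-1,[-30,0,0.1],0],[-1,[-36,0,0.2],0],[-1,[-42,0,0.2],0],[-1,[-48,0,0.2],0],[-1,[-54,0,0.2],0]]' >/dev/null; python3 chk.py; python3 go.py .544 .2385 .1576 .17
python3 -m jog '[[-1,[-4,0,-3],0],[-1,[-6,0,-10],0],[-1,[-6,0,-25],0],[-1,[-6,0,-45],0],[-1,[-6,0,-45],0],[-1,[-6,0,-45],0]]' >/dev/null; python3 chk.py; python3 go.py .558 -.244 .203 -0.305
```

```text
21.62 z 0.1581 F [-5.2 -1.6  5. ] M [-0.19  1.76  0.  ]
22.38 z 0.1581 F [-5.2 -1.4  7. ] M [-0.27  2.16  0.05]
23.5 z 0.1577 F [-4.5  0.1  5. ] M [-0.27  2.57  0.01]
shift [53.3  1.   0.2] turn -0.0 tilt [-3.1414e+00 -1.5000e-03 -2.9717e+00] pos [0.5967 0.2466 0.1577] F [-4.52  0.09  5.01] M [-0.27  2.57  0.01] q [ 0.69  0.37 -0.17 -0.   -1.03 -2.09] w 0.0256 t 23.5
24.25 z 0.2021 F [-0.8  0.2 -2.4] M [-0.01  0.07  0.03]
shift [ 127.  -477.1   -1. ] turn 0.475 tilt [ 3.1413e+00 -3.0000e-04 -2.9720e+00] pos [0.6027 0.2477 0.2021] F [-0.77  0.2  -2.42] M [-0.01  0.07  0.03] q [ 0.69  0.35 -0.1  -0.   -1.13 -2.09] w 0.0256 t 24.25
```

```bash
python3 -m jog '[[-1,[10,-38,-1],0.04],[-1,[21,-79,-1],0.08],[-1,[32,-120,-1],0.12],[-1,[43,-161,-1],0.16],[-1,[54,-202,-1],0.2],[-1,[65,-243,-1],0.24],[-1,[76,-284,-1],0.28],[-1,[87,-325,-1],0.32],[-1,[98,-366,-1],0.36],[-1,[108,-407,-1],0.41],[-1,[118,-443,-1],0.45],[-1,[124,-465,-1],0.47],[-1,[127,-477,-1],0.475],[-1,[127,-477,-1],0.475],[-1,[127,-477,-1],0.475],[-1,[127,-477,-1],0.475]]' >/dev/null; python3 go.py .558 -.244 .0635 -0.305
python3 - <<'E'
from h import *
T=optics.grab_frame("top");S=optics.grab_frame("side")
A=cv2.resize(T["color"][110:220,285:385,::-1],None,fx=4,fy=4,interpolation=cv2.INTER_CUBIC);A=np.clip(A*1.5,0,255).astype(np.uint8)
B=cv2.resize(S["color"][90:200,230:330,::-1],None,fx=4,fy=4,interpolation=cv2.INTER_CUBIC)
cv2.imwrite("pics/c4.png",np.hstack([A,B]))
E
```

```text
shift [  0.3  -1.1 139.9] turn 0.001 tilt [3.1414 0.     2.8375] pos [ 0.5586 -0.2431  0.2034] F [ 0.2   0.55 -3.11] M [-0.03 -0.01 -0.02] q [-0.09  0.28 -0.19 -0.   -1.1  -1.78] w 0.0257 t 26.25
```

View pics/c4.png

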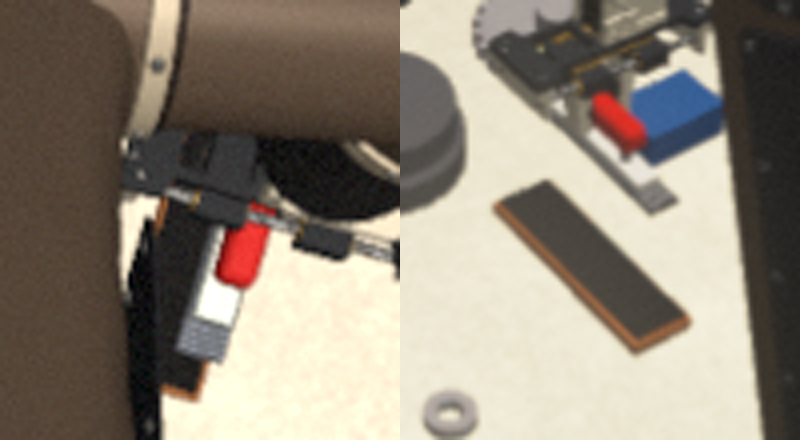

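The file is level and parallel above the empty rest. I'll lower it and feel for the rest.

```bash
python3 -m jog '[[-1,[0,-1,40],0],[-1,[0,-1,80],0],[-1,[0,-1,115],0],[-1,[0,-1,132],0],[-1,[0,-1,137],0],[-1,[0,-1,138.5],0],[-1,[0,-1,140],0],[-1,[0,-1,140],0],[-1,[0,-1,140],0]]' >/dev/null; python3 chk.py &&
python3 -m jog '[[-1,[0,0,0.6],0],[-1,[0,0,0.6],0],[-1,[0,0,0.6],0]]' >/dev/null && python3 chk.py &&
python3 -m jog '[[-1,[0,0,0.6],0],[-1,[0,0,0.6],0],[-1,[0,0,0.6],0]]' >/dev/null && python3 chk.py &&
python3 -m jog '[[-1,[0,0,0.6],0],[-1,[0,0,0.6],0],[-1,[0,0,0.6],0]]' >/dev/null && python3 chk.py
```

```text
27.48 z 0.0639 F [ 0.1 -0.7 -2.5] M [-0.03  0.02 -0.02]
27.85 z 0.0627 F [-0.1  1.  -3.4] M [-0.04  0.01  0.02]
28.23 z 0.0625 F [-2.2  1.2  2.3] M [0.34 0.56 0.  ]
```

It has touched down at the expected height. I'll open the gripper, retract and check.

```bash
python3 -m jog '[[0,[0,0,0],0],[0,[0,0,0],0],[0,[0,0,0],0],[0.6,[0,0,0],0],[1,[0,0,0],0],[1,[0,0,0],0],[1,[0,0,0],0],[1,[0,0,0],0],[1,[0,0,0],0],[1,[0,0,-10],0],[1,[0,0,-50],0],[1,[0,0,-108],0],[1,[0,0,-108],0],[1,[0,0,-108],0],[1,[0,0,-108],0],[1,[0,0,-108],0],[1,[0,0,-108],0]]'
python3 - <<'E'
from h import *
import pickle
f=optics.grab_frame("wrist");pickle.dump(f,open("W.pkl","wb"))
cv2.imwrite("pics/w2.png",cv2.resize(f["color"][:,:,::-1],(800,600)))
E
```

```text
t: 30.35
eef_pos: [0.5579, -0.2448, 0.1695]
ee_rot: [-3.141, -0.001, 2.836]
force: [-0.7, 0.7, -0.6]
width: 0.0879
gripper_force: 0.0
```

View pics/w2.png

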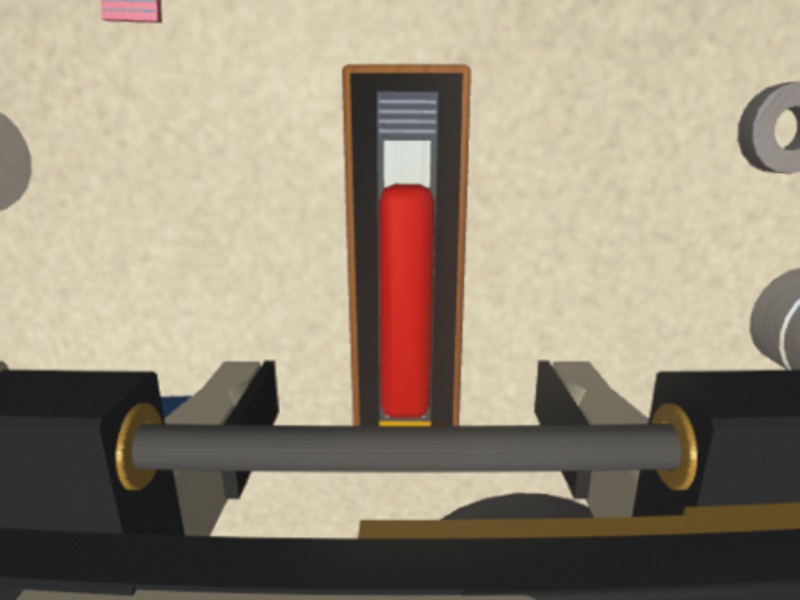

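The file lies flat and centred on the rest: blade at x≈377–438 inside the rest at 343–470, with its rear end at y≈92 against 66. The gripper is open and clear.

```bash
python3 -c "
from station import order;print(order.job_done())"
```

```text
the job is handed in; nothing more can be done
None
```

I filed the plate edge with three forward strokes at about 8–11 N (from spot force readings), laid the file back flat and centred on its rest, let go, and handed the job in at about 30 s; no verdict came back.

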